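# Set the push-to-turn sealer dial and snap its guard shut

### The arm

A 6-joint arm with a two-finger parallel gripper is mounted at the origin on a cart in front of the work surface, level with it; the furniture and walls round the work are solid. World frame = base frame: x ahead of the robot, y to its left, z up, the work surface at z = 0. Lengths are in m, angles in rad, forces in N, time in s.
With the tool pointing down it reaches from about 0.375 to 0.9 m from the base axis. Payload 3.1 kg.
Tool frame: the origin (TCP) lies on the centre line of the jaws, within the pads' length; the fingertips stand robot.tcp_to_tips ahead of it and the grasp point (between the pads) lies 3 mm ahead of it (robot.tcp_to_tips is the distance from the TCP to the fingertips, in m); z points along the fingers, y is the line along which they close (so a half turn about z gives the same grasp; the last joint's range is limited). The gripper opens to 87 mm and grips with 3 to 60 N. Pads are 19 mm wide; open, the fingers measure 117 mm over their backs; the gripper's body (75 mm by 190 mm) begins 51 mm behind the grasp point.
Start: joints at [0.982, 0.527, 1.433, -0, 1.181, -0.178], TCP at [0.25, 0.573, 0.245] pointing down, gripper open.
Joint ranges: [-3.08, 3.08], [-0.75, 2.2], [0.22, 2.44], [-1.43, 4.57], [0, 2.65], [-2.85, 2.85]. Speed limits (rad/s): [2.79, 2.79, 3.14, 3.14, 3.14, 3.14].

### API

Orientations are given as a unit quaternion [x, y, z, w].
In Python, from rig import robot gives the robot as it stands. The module is installed in compiled form; this text tells all that it offers.
- The arm moves only by the shell command python3 -m jog 'ROWS' [FORCE]. ROWS is JSON, one flat list of numbers, 5 for each row, row after row: the finger opening in m, from 0 to 0.087, then the shift along the tool's x, y, z in m, then the turn about the tool's z in units of 10 degrees (1.0 is 10 degrees). In form: [claw, x, y, z, roll, claw, x, y, z, roll, ...]. A call has 1 to 20 rows; each row shifts and turns the commanded pose from where the row before left it, along the tool's axes as they then stand; what a row does not reach is not made up. A row lasts 1/8 s, in which the tool goes at most 62.5 mm and 10.7 degrees, less where a joint would pass 70% of its speed; a pose out of reach is approached as far as the arm can. A call with a gripper value outside its range is refused whole. The fingers move at their own pace and stop on an object; FORCE is the grip in N (left out, the last holds). Time passes only in rows, so rows that do not move let the fingers close. It gives the time, the measured TCP pose, the force, the opening and the grip force at its end, in the units of the state.
- robot.get_obs(): the state, without advancing time (a new reading comes with each control period).
- robot.camera(name): name is "side" or "top" or "wrist"; returns the picture (384x512x3 uint8, blue, green, red); there is no depth.
- robot.camera_model(name): a dict with "fx", "fy", "cx", "cy" (pixels), "distortion" ([k1, k2, p1, p2, k3] as OpenCV has them; the pictures are not rectified), "R" (3x3) and "t" (3): a world point X has camera coordinates R X + t; the wrist camera has in their place "tool_from_camera" (4x4, takes a point from camera to tool coordinates, whose origin is the TCP and whose axes are the flange's). Camera axes: x right, y down, z forward; pixel columns grow to the right and rows downward; lengths in m; the calibration is good to about 2 mm. A picture is of the moment at which its call begins: read the wrist's pose just before it. camera_model takes no time and is no camera call.
- robot.hand_in(): hands the job in; it is judged then, once.
Trained networks look in the newest picture that a camera, given by its name, has taken for a name from the list of things; names that differ only in an ending like _2 or _b are one class to them, and where a whole thing is asked for, a point or a joint stands for the part that bears it (a point fixed in the world has none). Each returns a list of dicts, best first, with "conf" (0 to 1); they miss things now and then, are a little off and sometimes report something else, mostly with a low value. They report only what shows in the picture. A call takes as long as a camera call.
- robot.look_for(camera, label): "extent" ([centre column, centre row, width, height] in pixels, round what is visible of it).
- robot.outline_of(camera, label): "region" (384x512 bool, what is visible of it) and "extent" ([centre column, centre row, width, height] in pixels, round what is visible of it).
The state is a dict: "time": time; "q": joint angles; "joint_velocities": joint speeds; "joint_torque": joint torques, N m; "position": TCP position; "tool_rot": TCP orientation; "ft_force": force on the tool from outside, world axes, zero at the start; "moment": the same for the moment, N m; "grip_width": finger opening in m; "grip_force": force on a finger pad.
Only numpy, scipy, OpenCV 4.12 (cv2) and the standard library are available. Lean on these libraries where they do the work, as an engineer would, in place of code of your own. Each camera call takes 0.05 s, during which the arm holds its last target. There are 200 camera calls.

### The job

Set the sealer's push-to-turn dial to the green marker: press the dial down against its spring, turn it clockwise while it is held down, and let it spring up and lock with its pointer at the green disc. Then swing the clear guard over the dial and press it down until its catch snaps and holds it fully shut. Do not force the dial or the guard (never more than about 40 N), and leave the instruments and other things lying around where they are.

Things in the scene. Friction and masses are not known exactly. Their poses are not given: they have to be found in the camera images.
- console: Pouch-sealer control console, fixed to the bench: white box 200 (its x) x 250 (its y) x 62 mm with a grey face plate on top. Origin: centre of its underside; at yaw 0 its x points away from the robot and its y to the left.
- dial_axis (a point): Centre of the dial's grey disc, on its upper face (82 mm above the bench with the dial up), on the upright turning axis over the console's origin. Disc 124 mm across, 8 mm thick. On it stands a black bar grip, 16 mm thick, 24 mm high, running along the pointing direction from 46 mm behind the axis to 54 mm ahead of it, white line on the pointing half.
- pointer (a point): Point fixed to the dial, 86 mm from the axis in the pointing direction of the grip (just past the disc's rim, at the markers' radius, 18 mm below the disc's upper face). It lies over a marker's centre when the dial is set to that marker. Its x axis points along the pointing direction.
- dial (a joint): Turn of the dial in rad, clockwise from above. 0: parked, as at the start, pointing 45 degrees left of the console's x. Index positions every 0.785 from 0 to 3.927 (black ticks), end stops just beyond. Locked while up; turns easily (under 0.1 N m) when pressed down. Let go within 0.12 rad of an index position it springs up, centres itself and locks; elsewhere it stays down.
- plunger (a joint): How far the dial is pressed down, m: 0 up, 0.010 at the rigid bottom stop. Pressed anywhere on the disc or grip it sinks against a spring: 4 to 5 N to start, about 8 N at 0.008. Free to turn from 0.007 on; rests at about 0.0065 if let go between index positions.
- marker_green: Green marker disc, 18 mm across, 4 mm high, fixed on the face plate 86 mm from the dial's axis at one of the index positions 1.571, 2.356, 3.142 or 3.927 rad. Origin: centre of its underside.
- marker_red: Red marker disc, like the green one, at another index position.
- marker_yellow: Yellow marker disc, like the green one, at another index position.
- marker_blue: Blue marker disc, like the green one, at another index position.
- guard (a joint): Angle of the guard, rad: 0 shut over the dial, 1.55 to 1.85 standing open on the console's left at the start, stop at 1.9. A stiff hinge holds it where it is left (1 to 4 N at the pad moves it). A ball catch meets it at about 0.06; from there it takes about 6 to 10 N at the pad until it snaps past 0.03 to a rigid stop at 0, where the catch holds it.
- guard_hinge (a point): Middle of the guard's hinge line, on the console's upper left edge, 125 mm to the left of the dial's axis and 64 mm above the bench; the line runs along the console's x.
- guard_pad (a point): Middle of the blue press pad (150 x 40 mm) on the guard's outer face, 215 mm across from the hinge line. Site z points out of the outer face, -y to the free edge 47 mm beyond. The guard is a clear hood 196 mm (along the hinge) x 262 mm x 48 mm deep (outer face 48 mm off the hinge plane), with a blue far wall and a steel tongue 25 mm long below its middle.
- barcode_scanner: Black hand-held barcode scanner, 67 x 202 x 46 mm, lying loose on the bench as a bystander. Origin: centre of its underside.
- osteotome: Slim steel osteotome (a straight chisel), 15 x 191 x 10 mm, lying loose on the bench as a bystander. Origin: centre of its underside.

How it is judged:
By the outcome, as a careful person would: the job done as asked, in the order asked, and still so for the second after the job is handed in, with the robot touching nothing.
It also fails if it takes over 72 s, if anything falls off the work surface, if the arm or the gripper's body presses on something with over 40 N, if the wrist force passes 120 N, or if a joint passes its speed limit or range.

## Working session

There is one attempt and no reset: what is moved stays moved. The work goes in short steps, Python scripts to look and compute and a shell command to move; the robot and the scene stay as the last step left them, time stands still between calls to the robot, and variables do not carry over. Pictures are saved under pics/ and viewed, at most 10 in all, crops included, and the job is handed in when it is done.

```bash
mkdir -p pics; python3 - <<'E'
from rig import robot
import cv2,numpy as np
print(robot.get_obs(), robot.tcp_to_tips)
a=robot.camera("top");b=robot.camera("side")
cv2.imwrite("pics/top.png",a);cv2.imwrite("pics/side.png",b)
for c in("top","side"):
  m=robot.camera_model(c);print(m)
  for l in("console","marker_green","marker_red","marker_yellow","marker_blue","dial_axis","guard_pad","barcode_scanner","osteotome"):
    print(c,l,[(np.round(d["extent"],1).tolist(),round(d["conf"],2)) for d in robot.look_for(c,l)[:2]])
E
```

```text
{'time': 0.0, 'q': array([ 9.81507861e-01,  5.28467347e-01,  1.43392081e+00, -3.29356549e-06,
        1.18136709e+00, -1.78518396e-01]), 'joint_velocities': array([-0.00160296, -0.00108653, -0.00119612,  0.00162064,  0.00024561,
       -0.00061713]), 'joint_torque': array([-1.38964402e-03, -4.40049469e+01, -1.76588380e+01,  6.31736079e-02,
        5.82755136e-02, -1.60898462e-04]), 'position': array([0.24916758, 0.57243358, 0.24356496]), 'tool_rot': array([ 2.03943384e-01,  9.78982087e-01, -1.00316009e-03, -4.03580115e-04]), 'ft_force': array([-0.62609398, -0.03595561,  0.23679501]), 'moment': array([-0.02821483, -0.01754992, -0.05280314]), 'grip_force': 0.0, 'grip_width': 0.08714038811099284} 0.022
{'fx': 382.505859214252, 'fy': 382.505859214252, 'cx': 260.90496554600975, 'cy': 185.525456946163, 'distortion': array([-0.02239419,  0.        ,  0.        ,  0.        ,  0.        ]), 'R': array([[-0.01027504, -0.9998225 , -0.01579244],
       [-0.99698101,  0.01145885, -0.07679554],
       [ 0.07696287,  0.01495568, -0.99692178]]), 't': array([0.28506021, 0.55773269, 0.99985091])}
top
[... 685 characters left out ...]
    ]), 'R': array([[ 9.99988713e-01, -2.93580869e-04,  4.74215088e-03],
       [ 4.13786608e-03, -4.36700693e-01, -8.99597345e-01],
       [ 2.33500515e-03,  8.99606813e-01, -4.36694549e-01]]), 't': array([-0.55131031,  0.18453395,  0.63235023])}
side console []
side marker_green [([229.1, 219.0, 64.8, 34.4], 0.19)]
side marker_red [([188.8, 233.6, 8.4, 1.1], 0.63)]
side marker_yellow []
side marker_blue [([211.9, 246.8, 7.3, 10.4], 0.43)]
side dial_axis [([229.4, 220.1, 61.0, 34.9], 0.88), ([257.2, 143.0, 93.6, 123.2], 0.53)]
side guard_pad [([259.6, 141.7, 95.5, 123.9], 0.92), ([233.2, 186.4, 146.3, 212.9], 0.63)]
side barcode_scanner [([318.7, 200.7, 35.0, 46.0], 0.95)]
side osteotome []
```

```bash
python3 - <<'E'
import cv2
a=cv2.imread("pics/top.png");b=cv2.imread("pics/side.png")
cv2.imwrite("pics/topc.png",cv2.resize(a[90:290,140:400],None,fx=3,fy=3,interpolation=cv2.INTER_CUBIC))
cv2.imwrite("pics/sidec.png",cv2.resize(b[60:300,120:380],None,fx=2.4,fy=2.4,interpolation=cv2.INTER_CUBIC))
E
```

```text
(no output)
```

View pics/topc.png

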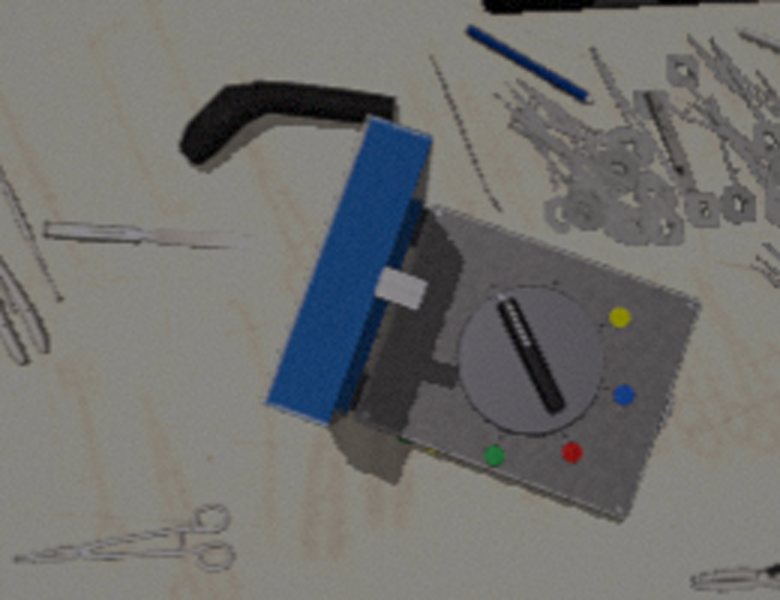

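View pics/sidec.png

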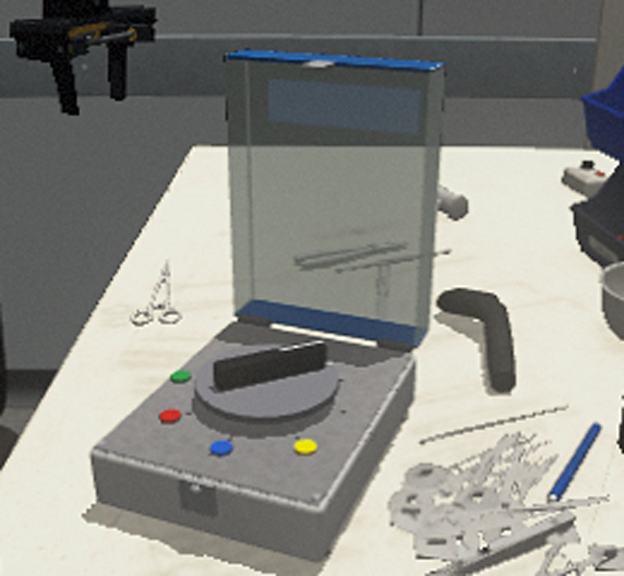

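Clockwise from the pointer (crop top view), the markers run yellow, blue, red, green, at about crop px (620,317), (623,395), (572,452) and (494,455). So green should be at 3.927 rad. The guard is open on the console's left. Next I'll fit the dial's pose.

```bash
cat > h.py <<'E'
from rig import robot
import cv2,numpy as np
def proj(c,X):
    m=robot.camera_model(c);K=np.array([[m['fx'],0,m['cx']],[0,m['fy'],m['cy']],[0,0,1]])
    return cv2.projectPoints(np.float64(X).reshape(-1,1,3),cv2.Rodrigues(m['R'])[0],m['t'],K,m['distortion'])[0][:,0]
def blob(im,col,box):
    b,g,r=[im[...,i].astype(float) for i in range(3)]
    w={'g':g-np.maximum(r,b),'r':r-np.maximum(g,b),'b':b-np.maximum(r,g),'y':np.minimum(r,g)-b-abs(r-g)}[col]
    x0,y0,x1,y1=box;M=np.zeros_like(w);M[y0:y1,x0:x1]=w[y0:y1,x0:x1]
    M[M<0.5*M.max()]=0;yy,xx=np.indices(w.shape);return np.array([(M*xx).sum(),(M*yy).sum()])/M.sum()
E
python3 - <<'E'
from h import *
from scipy.optimize import least_squares
top=cv2.imread("pics/top.png");side=cv2.imread("pics/side.png")
def bt(x,y,n=7):return [int(140+x/3)-n,int(90+y/3)-n,int(140+x/3)+n+1,int(90+y/3)+n+1]
def bs(x,y,n=5):return [int(120+x/2.4)-n,int(60+y/2.4)-n,int(120+x/2.4)+n+1,int(60+y/2.4)+n+1]
T={'y':(620,317),'b':(623,395),'r':(572,452),'g':(494,455)};S={'g':(180,376),'r':(170,416),'b':(221,448),'y':(305,446)}
ang={'y':1.571,'b':2.356,'r':3.142,'g':3.927}
pt=np.array([blob(top,c,bt(*T[c])) for c in 'ybrg']);ps=np.array([blob(side,c,bs(*S[c])) for c in 'ybrg'])
def pts(p):
    return np.array([[p[0]+.086*np.cos(p[2]+np.pi/4-ang[c]),p[1]+.086*np.sin(p[2]+np.pi/4-ang[c]),.067] for c in 'ybrg'])
for w in((1,1),(1,0),(0,1)):
    f=lambda p:np.r_[w[0]*(proj('top',pts(p))-pt).ravel(),w[1]*(proj('side',pts(p))-ps).ravel()]
    s=least_squares(f,[.5,-.13,-.3]);print(w,s.x.round(4),np.abs(s.fun).max().round(2))
    if w==(1,1):
        p=s.x
        ux=np.array([np.cos(p[2]),np.sin(p[2]),0]);uy=np.array([-ux[1],ux[0],0])
        for th in (1.55,1.6,1.65,1.7,1.75,1.8,1.85):
            h=np.array([p[0],p[1],.064])+.125*uy
            d=-np.cos(th)*uy+np.sin(th)*np.array([0,0,1]);n=np.sin(th)*uy+np.cos(th)*np.array([0,0,1])
            Q=[h+.262*d+.048*n+s_*.098*ux for s_ in(-1,1)]+[h+.215*d+.048*n]
            print(th,proj('side',Q).round(0).tolist(),proj('top',Q).round(0).tolist())
E
```

```text
(1, 1) [ 0.4938  0.1374 -0.3647] 1.16
1.55 [[220.0, 79.0], [305.0, 84.0], [261.0, 103.0]] [[232.0, 226.0], [268.0, 129.0], [251.0, 179.0]]
1.6 [[223.0, 79.0], [306.0, 85.0], [262.0, 103.0]] [[226.0, 224.0], [262.0, 127.0], [246.0, 178.0]]
1.65 [[225.0, 80.0], [308.0, 85.0], [264.0, 104.0]] [[220.0, 221.0], [256.0, 125.0], [241.0, 176.0]]
1.7 [[228.0, 81.0], [309.0, 86.0], [266.0, 104.0]] [[214.0, 219.0], [250.0, 123.0], [237.0, 174.0]]
1.75 [[230.0, 82.0], [310.0, 87.0], [267.0, 105.0]] [[208.0, 216.0], [244.0, 122.0], [232.0, 173.0]]
1.8 [[232.0, 83.0], [311.0, 89.0], [269.0, 106.0]] [[202.0, 214.0], [238.0, 120.0], [228.0, 171.0]]
1.85 [[234.0, 85.0], [312.0, 90.0], [270.0, 107.0]] [[197.0, 212.0], [232.0, 119.0], [224.0, 170.0]]
(1, 0) [ 0.4947  0.1395 -0.3639] 0.1
(0, 1) [ 0.4936  0.1335 -0.364 ] 0.2
```

```bash
python3 -m jog '[0.087,0,0,-0.04,0, 0.087,0,0,-0.04,0, 0.087,0,0,-0.04,0, 0.087,0,0,-0.04,0, 0.087,-0.033,-0.025,0,0, 0.087,-0.033,-0.025,0,0, 0.087,-0.033,-0.025,0,0, 0.087,-0.033,-0.025,0,0, 0.087,-0.033,-0.025,0,0, 0.087,-0.033,-0.025,0,0, 0.087,-0.033,-0.025,0,0, 0.087,-0.033,-0.025,0,0, 0.087,-0.033,-0.025,0,0, 0.087,-0.033,-0.025,0,0, 0.087,-0.033,-0.025,0,0, 0.087,-0.033,-0.025,0,0, 0.087,0,0,0,0]'
python3 -m jog '[0.087,0,0,0.03,-0.8, 0.087,0,0,0.03,-0.8, 0.087,0,0,0.03,-0.8, 0.087,0,0,0.03,-0.8, 0.087,0,0,0.03,-0.8, 0.087,0,0,0.03,-0.8, 0.087,0,0,0,0]'
python3 - <<'E'
from h import *
o=robot.get_obs();im=robot.camera("wrist");m=robot.camera_model("wrist")
cv2.imwrite("pics/w1.png",im);np.savez("w1.npz",p=o['position'],q=o['tool_rot'])
print(o['position'],o['tool_rot'],o['q'],o['ft_force']);print(m)
E
```

```text
time: 3.12
position: [0.4941, 0.1377, 0.4044]
tool_rot: [0.206, 0.979, -0.0, 0.0]
ft_force: [0.2, -0.2, 0.3]
grip_width: 0.087
grip_force: 0.0
time: 4.0
position: [0.4906, 0.1406, 0.2228]
tool_rot: [-0.211, 0.977, 0.001, -0.003]
ft_force: [0.5, -0.3, 0.4]
grip_width: 0.0871
grip_force: 0.0
[0.49059258 0.14059718 0.22284004] [-2.11451060e-01  9.77384188e-01  6.62436637e-04 -2.85647104e-03] [ 5.96038771e-02  4.06121822e-01  1.73706412e+00  5.16794305e-04
  1.00425510e+00 -1.93759166e+00] [ 0.51590573 -0.28365833  0.43534028]
{'fx': 269.481690843497, 'fy': 269.481690843497, 'cx': 252.5215163029557, 'cy': 191.94177238064864, 'distortion': array([-0.01369334,  0.        ,  0.        ,  0.        ,  0.        ]), 'tool_from_camera': array([[-5.40928542e-05, -9.55456818e-01, -2.95130931e-01,
         8.07728169e-02],
       [ 9.99999998e-01, -5.67337803e-05,  3.85669947e-07,
        -1.97940760e-04],
       [-1.71123844e-05, -2.95130930e-01,  9.55456819e-01,
        -1.40289735e-01],
       [ 0.00000000e+00,  0.00000000e+00,  0.00000000e+00,
         1.00000000e+00]])}
```

View pics/w1.png

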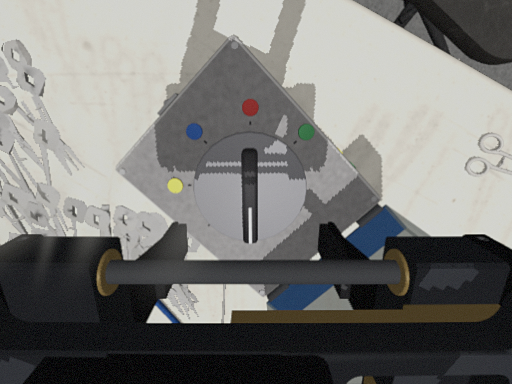

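The dial is centred in the wrist view with its bar vertical. The markers are at yellow (175,185), blue (194,131), red (250,107) and green (306,131). I'll refine the pose from these.

```bash
cat > w.py <<'E'
from h import *
from scipy.optimize import least_squares
from scipy.spatial.transform import Rotation as R
d=np.load("w1.npz");im=cv2.imread("pics/w1.png");m=robot.camera_model("wrist")
W=np.eye(4);W[:3,:3]=R.from_quat(d['q']).as_matrix();W[:3,3]=d['p'];C=np.linalg.inv(W@m['tool_from_camera'])
K=np.array([[m['fx'],0,m['cx']],[0,m['fy'],m['cy']],[0,0,1]])
pw=lambda X:cv2.projectPoints(np.float64(X).reshape(-1,1,3),cv2.Rodrigues(C[:3,:3])[0],C[:3,3],K,m['distortion'])[0][:,0]
ang={'y':1.571,'b':2.356,'r':3.142,'g':3.927};P={'y':(175,185),'b':(194,131),'r':(250,107),'g':(306,131)}
px=np.array([blob(im,c,[P[c][0]-11,P[c][1]-11,P[c][0]+12,P[c][1]+12]) for c in 'ybrg'])
def pts(p,z):return np.array([[p[0]+.086*np.cos(p[2]+np.pi/4-ang[c]),p[1]+.086*np.sin(p[2]+np.pi/4-ang[c]),z] for c in 'ybrg'])
for z in(.064,.067,.07):
    s=least_squares(lambda p:(pw(pts(p,z))-px).ravel(),[.494,.138,-.364]);print(z,s.x.round(4),abs(s.fun).max().round(2))
p=s.x;Rm=W[:3,:3];print("tool x deg",np.degrees(np.arctan2(Rm[1,0],Rm[0,0])),"bar deg",np.degrees(p[2]+np.pi/4))
print("shift tool", Rm.T@(np.array([p[0],p[1],.1])-d['p']))
E
python3 w.py
```

```text
0.064 [ 0.4943  0.1388 -0.3637] 0.33
0.067 [ 0.494   0.1389 -0.3637] 0.41
0.07 [ 0.4937  0.139  -0.3637] 1.16
tool x deg -155.58470981531107 bar deg 24.163822537750622
shift tool [-0.00278398 -0.00305424  0.12281975]
```

```bash
python3 -m jog '[0.087,-0.0015,-0.0015,0.03,0, 0.087,-0.001,-0.0015,0.03,0, 0.087,0,0,0.03,0, 0.087,0,0,0.015,0, 0.087,0,0,0,0,0.087,0,0,0,0]'
```

```text
time: 4.8
position: [0.4973, 0.1383, 0.1208]
tool_rot: [-0.212, 0.977, -0.0, 0.001]
ft_force: [-0.4, -0.1, 1.1]
grip_width: 0.0872
grip_force: 0.0
```

```bash
python3 -m jog '[0.087,0.0025,0.002,0.005,0, 0.087,0,0,0.007,0, 0.04,0,0,0,0, 0.014,0,0,0,0, 0.014,0,0,0,0, 0.014,0,0,0,0,0.014,0,0,0,0]' 10
```

```text
time: 5.68
position: [0.4932, 0.1389, 0.1076]
tool_rot: [-0.212, 0.977, -0.0, 0.0]
ft_force: [1.0, -0.4, -0.1]
grip_width: 0.0452
grip_force: 0.0
```

```bash
python3 -m jog '[0.01,0,0,0,0, 0.01,0,0,0,0, 0.01,0,0,0,0, 0.01,0,0,0,0,0.01,0,0,0,0]' 10; python3 -m jog '[0.01,0,0,0.004,0, 0.01,0,0,0.004,0, 0.01,0,0,0,0]' 10
```

```text
time: 6.3
position: [0.4932, 0.1389, 0.1075]
tool_rot: [-0.212, 0.977, -0.0, -0.0]
ft_force: [-0.1, -0.7, 0.0]
grip_width: 0.016
grip_force: 10.0
time: 6.68
position: [0.4933, 0.1389, 0.1]
tool_rot: [-0.212, 0.977, -0.0, 0.0]
ft_force: [-2.0, -1.0, 8.0]
grip_width: 0.0156
grip_force: 10.0
```

```bash
python3 -m jog '[0.01,0,0,0.001,0, 0.01,0,0,0,0]' 12;  python3 -m jog '[0.01,0,0,0,0.5, 0.01,0,0,0,0.5, 0.01,0,0,0,0.5, 0.01,0,0,0,0.5, 0.01,0,0,0,0]'
```

```text
time: 6.92
position: [0.4933, 0.1389, 0.0993]
tool_rot: [-0.212, 0.977, -0.0, 0.0]
ft_force: [-1.1, -0.9, 9.2]
grip_width: 0.0157
grip_force: 12.0
time: 7.55
position: [0.4933, 0.1389, 0.0994]
tool_rot: [-0.039, 0.999, -0.0, 0.0]
ft_force: [-1.1, -0.5, 9.0]
grip_width: 0.0161
grip_force: 12.0
```

```bash
python3 -m jog '[0.01,0,0,0,0.8, 0.01,0,0,0,0.8, 0.01,0,0,0,0.8, 0.01,0,0,0,0.8, 0.01,0,0,0,0.8, 0.01,0,0,0,0.8, 0.01,0,0,0,0.8, 0.01,0,0,0,0.8, 0.01,0,0,0,0.8, 0.01,0,0,0,0.8, 0.01,0,0,0,0.8, 0.01,0,0,0,0.8, 0.01,0,0,0,0.8, 0.01,0,0,0,0.8, 0.01,0,0,0,0.8, 0.01,0,0,0,0.8, 0.01,0,0,0,0.8, 0.01,0,0,0,0.8, 0.01,0,0,0,0]'
python3 - <<'E'
from rig import robot
import numpy as np
from scipy.spatial.transform import Rotation as R
o=robot.get_obs();M=R.from_quat(o['tool_rot']).as_matrix();print(np.degrees(np.arctan2(M[1,0],M[0,0])),o['q'],o['moment'])
E
```

```text
time: 9.93
position: [0.4935, 0.139, 0.0994]
tool_rot: [0.938, 0.345, 0.0, 0.0]
ft_force: [-1.1, -0.3, 7.5]
grip_width: 0.0158
grip_force: 12.0
40.41631602164074 [5.62322480e-02 6.08947789e-01 1.83584641e+00 1.85458206e-05
 6.95841090e-01 9.21616779e-01] [-0.16621961  0.3057659  -0.03553307]
```

```bash
python3 -m jog '[0.01,0,0,0,0.8, 0.01,0,0,0,0.8, 0.01,0,0,0,0.8, 0.01,0,0,0,0.8, 0.01,0,0,0,0.8, 0.01,0,0,0,0.8, 0.01,0,0,0,0.7, 0.01,0,0,0,0.6, 0.01,0,0,0,0, 0.01,0,0,0,0]'
python3 - <<'E'
from rig import robot
import numpy as np
from scipy.spatial.transform import Rotation as R
o=robot.get_obs();M=R.from_quat(o['tool_rot']).as_matrix();print(np.degrees(np.arctan2(M[1,0],M[0,0])),o['q'],o['moment'])
E
```

```text
time: 11.18
position: [0.4935, 0.1388, 0.0994]
tool_rot: [0.984, -0.178, 0.0, -0.0]
ft_force: [-1.1, -1.0, 8.4]
grip_width: 0.0159
grip_force: 12.0
-20.53459489461294 [ 5.60997282e-02  6.08917458e-01  1.83582006e+00 -2.85074252e-04
  6.95873111e-01  1.98551094e+00] [-0.1503844   0.41811058 -0.03375127]
```

```bash
python3 -m jog '[0.01,0,0,-0.003,0, 0.01,0,0,-0.003,0, 0.01,0,0,-0.002,0, 0.087,0,0,0,0, 0.087,0,0,0,0, 0.087,0,0,0,0, 0.087,0,0,0,0, 0.087,0,0,0,0, 0.087,0,0,-0.03,0, 0.087,0,0,-0.04,0, 0.087,0,0,-0.04,0, 0.087,0,0,-0.04,0, 0.087,0,0,-0.04,0, 0.087,0,0,-0.04,0, 0.087,0,0,-0.04,0, 0.087,0,0,-0.03,0, 0.087,0,0,0,0, 0.087,0,0,0,0]'
python3 - <<'E'
from h import *
a=robot.camera("side");b=robot.camera("wrist")
s=cv2.resize(a[60:300,150:350],(500,600));w=cv2.resize(b[60:300,100:350][:,:],(300,288))
o=np.zeros((600,800,3),np.uint8);o[:,:500]=s;o[:288,500:]=w
t=robot.camera("top");o[300:600,500:]=cv2.resize(t[150:270,260:380],(300,300))
cv2.imwrite("pics/c2.png",o)
E
```

```text
time: 13.42
position: [0.4924, 0.1389, 0.4053]
tool_rot: [0.984, -0.178, -0.001, 0.0]
ft_force: [-0.1, -0.6, 0.5]
grip_width: 0.0871
grip_force: 0.0
```

View pics/c2.png

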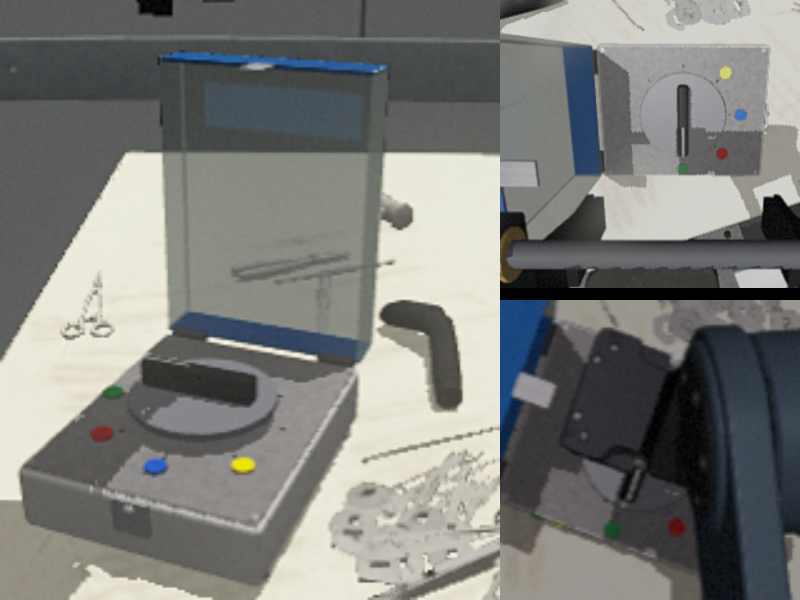

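```bash
python3 -m jog '[0,0,0,0,-0.9, 0,0,0,0,-0.9, 0,0,0,0,-0.9, 0,0,0,0,-0.9, 0,0,0,0,-0.9, 0,0,0,0,-0.9, 0,0,0,0,-0.9, 0,0,0,0,-0.9, 0,0,0,0,-0.9, 0,0,0,0,-0.9, 0,0.04,0,0,0, 0,0.04,0,0,0, 0,0.04,0,0,0, 0,0.04,0,0,0, 0,0.04,0,0,0, 0,0.04,0,0,0, 0,0,0,0,0, 0,0,0,0,0]'
python3 - <<'E'
from h import *
from scipy.spatial.transform import Rotation as R
o=robot.get_obs();M=R.from_quat(o['tool_rot']).as_matrix();print(M.round(3).tolist(),o['q'])
robot.camera("side");print([(np.round(d["extent"],1).tolist(),round(d["conf"],2)) for d in robot.look_for("side","dial_axis")[:2]])
c=np.array([.494,.139,0]);t=-.3637+np.pi/2;uy=np.array([np.cos(t),np.sin(t),0]);ux=np.array([uy[1],-uy[0],0])
v=o['position']-c;print("y' from hinge",v@uy-.125,"x'",v@ux)
E
```

```text
time: 15.82
position: [0.577, 0.3631, 0.4052]
tool_rot: [0.822, 0.57, -0.001, -0.0]
ft_force: [0.3, 0.4, -0.2]
grip_width: 0.0007
grip_force: 0.0
[[0.351, 0.936, -0.002], [0.936, -0.351, -0.002], [-0.002, -0.002, -1.0]] [ 3.98416518e-01  4.93991593e-01  1.04930224e+00 -6.09735752e-04
  1.60123148e+00  7.56800773e-01]
[([229.6, 221.8, 60.1, 32.8], 0.72)]
y' from hinge 0.11396658739499488 x' -0.002177383286192566
```

```bash
python3 -m jog '[0,0,0,0.03,0, 0,0,0,0.03,0, 0,0,0,0.03,0, 0,0,0,0.018,0, 0,0,0,0,0, 0,-0.02,0,0,0, 0,-0.01,0,0,0, 0,-0.01,0,0,0, 0,0,0,0,0, 0,0,0,0,0]'; python3 -m jog '[0,-0.007,0,0,0, 0,-0.007,0,0,0, 0,-0.007,0,0,0, 0,-0.007,0,0,0, 0,0,0,0,0]'
```

```text
time: 17.18
position: [0.5636, 0.3265, 0.2988]
tool_rot: [0.822, 0.57, 0.0, -0.0]
ft_force: [0.6, 0.3, -0.7]
grip_width: 0.0006
grip_force: 0.0
time: 17.8
position: [0.5536, 0.2993, 0.2989]
tool_rot: [0.822, 0.57, 0.0, 0.0]
ft_force: [0.1, 1.6, 1.1]
grip_width: 0.0006
grip_force: 0.7
```

```bash
python3 -m jog '[0,-0.01,0,0,0, 0,-0.012,0,0,0, 0,-0.012,0,0,0, 0,-0.012,0,0,0, 0,-0.011,0,0.001,0, 0,-0.011,0,0.001,0, 0,-0.011,0,0.001,0, 0,-0.011,0,0.002,0, 0,-0.0102,0,0.003,0, 0,-0.0102,0,0.003,0, 0,-0.0102,0,0.003,0, 0,-0.0102,0,0.004,0, 0,0,0,0,0]'
```

```text
time: 19.42
position: [0.5071, 0.1763, 0.2802]
tool_rot: [0.822, 0.569, -0.001, 0.0]
ft_force: [-0.2, 0.2, 1.1]
grip_width: 0.0005
grip_force: 0.0
```

```bash
python3 - <<'E'
from h import *
a=robot.camera("side");cv2.imwrite("pics/s3.png",a[20:320,100:420])
E
```

```text
(no output)
```

View pics/s3.png

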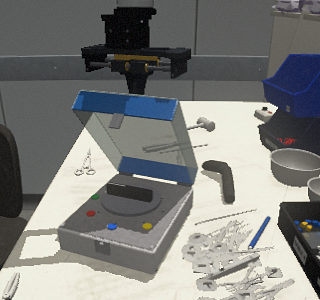

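The guard is following the finger and stands about half open, with nothing else disturbed. I'll carry on along the arc.

```bash
python3 -m jog '[0,-0.0094,0,0.0055,0, 0,-0.0094,0,0.0055,0, 0,-0.0094,0,0.0055,0, 0,-0.0094,0,0.0055,0, 0,-0.008,0,0.0075,0, 0,-0.008,0,0.0075,0, 0,-0.008,0,0.0075,0, 0,-0.008,0,0.0075,0, 0,-0.0064,0,0.009,0, 0,-0.0064,0,0.009,0, 0,-0.0064,0,0.009,0, 0,-0.0064,0,0.009,0, 0,-0.005,0,0.0095,0, 0,-0.005,0,0.0095,0, 0,-0.005,0,0.0095,0, 0,0,0,0,0]'
```

```text
time: 21.48
position: [0.4682, 0.074, 0.1632]
tool_rot: [0.822, 0.57, -0.001, -0.001]
ft_force: [-0.0, 0.8, -0.6]
grip_width: 0.0006
grip_force: 0.0
```

```bash
python3 -m jog '[0,-0.002,0,0.004,0, 0,-0.002,0,0.004,0, 0,-0.001,0,0.004,0, 0,0,0,0,0]';  python3 -m jog '[0,-0.001,0,0.003,0, 0,-0.001,0,0.003,0, 0,0,0,0.002,0, 0,0,0,0,0]'
```

```text
time: 21.98
position: [0.467, 0.0696, 0.1518]
tool_rot: [0.822, 0.57, -0.0, -0.0]
ft_force: [0.3, -0.5, -0.7]
grip_width: 0.0003
grip_force: 0.0
time: 22.48
position: [0.4665, 0.0674, 0.1443]
tool_rot: [0.822, 0.57, -0.0, 0.0]
ft_force: [-0.5, -0.8, 4.6]
grip_width: 0.0003
grip_force: 2.0
```

```bash
python3 -m jog '[0,0,0,0.002,0, 0,0,0,0.002,0, 0,0,0,0,0]';  python3 -m jog '[0,0,0,0.002,0, 0,0,0,0.002,0, 0,0,0,0,0]'
```

```text
time: 22.85
position: [0.4666, 0.0675, 0.1403]
tool_rot: [0.822, 0.57, 0.0, 0.0]
ft_force: [0.1, 0.7, -0.5]
grip_width: 0.0003
grip_force: 0.0
time: 23.22
position: [0.4665, 0.068, 0.1356]
tool_rot: [0.822, 0.57, 0.0, -0.0]
ft_force: [-0.1, 0.2, -0.1]
grip_width: 0.0006
grip_force: 0.0
```

```bash
python3 -m jog '[0,0,0,0.001,0, 0,0,0,0.001,0, 0,0,0,0,0]';  python3 -m jog '[0,0,0,0.0005,0, 0,0,0,0.0005,0, 0,0,0,0,0]'
```

```text
time: 23.6
position: [0.4665, 0.0679, 0.1343]
tool_rot: [0.822, 0.57, 0.0, -0.0]
ft_force: [-1.5, -0.3, 5.0]
grip_width: 0.0006
grip_force: 2.2
time: 23.98
position: [0.4666, 0.0679, 0.1342]
tool_rot: [0.822, 0.57, 0.0, 0.0]
ft_force: [-2.0, -0.0, 13.1]
grip_width: 0.0005
grip_force: 6.5
```

Rigid stop at 13 N, with the tip at 0.112 m, so the guard is shut. Retreat and check.

```bash
python3 -m jog '[0,0,0,-0.005,0, 0,0,0,-0.03,0, 0,0,0,-0.04,0, 0,0,0,-0.04,0, 0,0,0,-0.04,0, 0,0,0,-0.04,0, 0,0,0,0,0, 0,0,0,0,0,0,0,0,0,0]'
python3 - <<'E'
from h import *
a=robot.camera("side");t=robot.camera("top")
o=np.hstack([cv2.resize(a[90:310,120:340],(400,400)),cv2.resize(t[100:300,180:380],(400,400))])
cv2.imwrite("pics/c4.png",o)
E
```

```text
time: 25.1
position: [0.4656, 0.0678, 0.3265]
tool_rot: [0.822, 0.57, -0.001, -0.001]
ft_force: [0.6, -0.5, 0.2]
grip_width: 0.0005
grip_force: 0.0
```

View pics/c4.png

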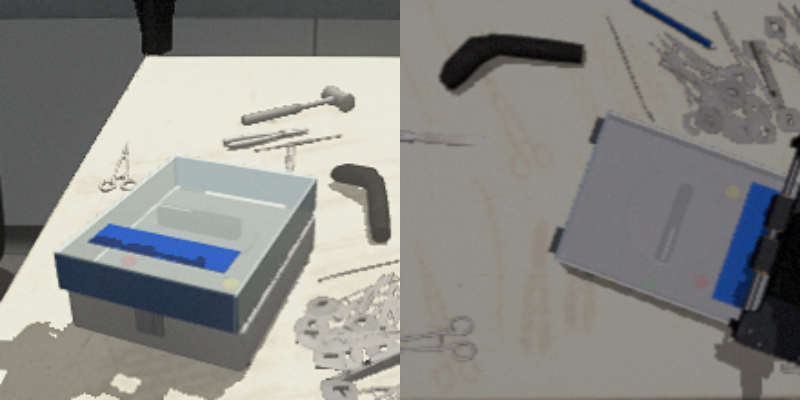

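The guard is fully shut over the dial, with the grip still pointing at green (about (650,283) in the right half). The scanner and tools haven't moved, and the robot is clear.

```bash
python3 -c "from rig import robot; print(robot.hand_in())"
```

```text
the job is handed in; nothing more can be done
None
```

The job is handed in: the dial points at the green marker and looked sprung up in the side camera, the guard is snapped shut, the highest force I read was about 13 N, it took about 25 s, and nothing else appears to have moved.

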